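Rehang the sliding panel of the cake case

ROBOT

A 6-joint arm with a two-finger parallel gripper is mounted at the origin on the work surface. World frame = base frame: x ahead of the robot, y to its left, z up, the work surface at z = 0. Lengths are in m, angles in rad, forces in N, time in s.
With the tool pointing down it reaches from about 0.225 to 0.875 m from the base axis. Payload 3.4 kg.
Tool frame: the origin (TCP) lies at the very end of the fingers, on their centre line; the grasp point (between the pads) lies 19 mm behind it (grip_depth is the distance from the TCP to the grasp point, in m); x points along the fingers, z is the direction in which the jaws open and shut, and the axes are right-handed (so a half turn about x gives the same grasp; the last joint's range is limited). The gripper opens to 85 mm and grips with 20 to 120 N. Pads are 22 mm wide; open, the fingers measure 114 mm over their backs; the gripper's body (76 mm by 85 mm) begins 54 mm behind the grasp point. The pads swing forward as they close: fully open they stand 13 mm farther back than shut.
Start: joints at [-1.257, 0.276, 1.505, -0, 1.361, -0.121], TCP at [0.242, -0.522, 0.231] pointing down, gripper open.
Joint ranges: [-2.89, 2.89], [-0.75, 2.08], [0.22, 2.7], [-1.18, 4.32], [0.11, 2.71], [-2.7, 2.7]. Speed limits (rad/s): [2.57, 2.57, 3.14, 3.14, 3.14, 3.14].

INTERFACE

Orientations are given as a unit quaternion [w, x, y, z].
In Python, from rig import get_state, get_image, sign_off, grip_depth gives the robot as it stands. The module is installed in compiled form; this text tells all that it offers.
- The arm moves only by the tool arm_command, never from a script. Its argument "series" is a list of rows, each an object with "dp": the shift along the tool's x, y, z scaled (see below), a list of three; "angular": the turn, a rotation vector about the tool's x, y, z scaled (see below), a list of three; "gripper": the finger opening in mm, from 0 to 85.4. A call has exactly 8 rows; each row shifts and turns the pose as measured when the row begins, along the tool's axes as they then stand; what a row does not reach is not made up. The controller multiplies each number of a shift by 0.12 m and each number of a turn by 90 degrees. A row lasts 1/8 s, in which the tool goes at most 62.5 mm and 10.7 degrees, less where a joint would pass 70% of its speed; a pose out of reach is approached as far as the arm can. A call with a number of a shift or a turn outside -1 to 1 is refused whole. A call with a gripper value outside its range is refused whole. The fingers move at their own pace and stop on an object; "grip_force" is the grip in N (left out, the last holds). Time passes only in rows, so rows that do not move let the fingers close, or fill a call up. It gives the time, the measured TCP pose, the force and the opening at its end, in the units of the state.
- get_state(): the state, without advancing time (a new reading comes with each control period).
- get_image(name): name is "side" or "top" or "wrist"; returns a dict with "image" (480x640x3 uint8, blue, green, red), "depth" (480x640 float32, m along the optical axis (not along the pixel's ray), 0 where there is no reading), "mtx" (3x3 intrinsics, pixels), "view" (4x4, takes a point from world to camera coordinates); the wrist camera has in their place "mount" (4x4, takes a point from camera to tool coordinates, whose origin is the TCP and whose axes are the tool frame's). Camera axes: x right, y up, looking along -z (the intrinsics and any distortion apply to the point x, -y, -z); pixel columns grow to the right and rows downward; lengths in m; the calibration is good to about 2 mm. A picture is of the moment at which its call begins: read the wrist's pose just before it.
- sign_off(): hands the job in, once; it reports no verdict.
The state is a dict: "clock": time; "qpos": joint angles; "qd": joint speeds; "effort": joint torques, N m; "position": TCP position; "ee_rot": TCP orientation; "contact_force": force on the tool from outside, world axes, zero at the start; "moment": the same for the moment, N m; "width": finger opening in m.
Only numpy, scipy, OpenCV 4.12 (cv2) and the standard library are available. Lean on these libraries where they do the work, as an engineer would, in place of code of your own. Each camera call takes 0.05 s, during which the arm holds its last target. There are 200 camera calls.

TASK

The cake case's sliding panel has been taken out for cleaning and lies on the counter. Hang it back in the case's sloping top without ramming it: top edge up under the head lip until it is home, bottom edge in past the foot lip and down into the foot channel. Then slide it left until it is fully shut in the left jamb, and do not disturb the can, the mug or the coffee pot.

Things in the scene. Friction and masses are not known exactly. Their poses are not given: they have to be found in the camera images.
- panel_center (a point): The loose sliding panel: clear pane in a flat aluminium frame, 200 mm (its x) by 220 mm (its y) by 8 mm (its z), 0.3 to 0.6 kg, alike either way round, rigid. The point is its middle, half-way through its thickness. It starts lying flat on the counter with the handle up (+z), its x pointing roughly away from the robot.
- panel_handle (a point): Centre of the bar of the panel's black bridge handle, 28 mm out from the panel's centre along its z; same axes. The bar is 100 mm long (along y), 14 mm thick (along x), 16 mm deep (along z), 16 mm clear of the pane, on two posts 44 mm either side of the middle (12 by 14 mm).
- case_top: Nominal frame of the cake case's sloping top. Origin: nominal place of the panel's centre when shut; axes then along the panel's: x up the slope (30 deg, away from the robot), y left along the track, z square out of the slope. CAUTION: the frame with all three channels stands on levelling screws and sits up to 12 mm vertically above or below nominal, all parts alike: find it by touch.
- foot_channel (a point): Nominal end wall of the low (foot) channel, 100 mm down the slope from case_top; true one up to 12 mm higher or lower (vertically). Axes of case_top. The ledge the panel rides on lies 4 mm below this point (z), 16 mm wide; the foot lip reaches 9 mm up the slope, underside 8 mm and top 12 mm above the point. Channels 440 mm long, nylon-lined: the panel slides down into the foot by itself.
- head_channel (a point): Nominal end wall of the high (head) channel, 113 mm up the slope from case_top; height off as the foot's. Ledge 4 mm below this point, 47 mm wide, so 24 mm show in front of the lip, which is 23 mm wide, underside 12 mm, top 16 mm above the point (z). With its top edge right home here the panel's bottom edge clears the foot lip by only 4 mm; slid down 13 mm it is caught by both lips.
- jamb_channel (a point): End wall of the left jamb, 110 mm left (y) of case_top; height off as the foot's. Ledge 4 mm below this point; lip 12 mm wide, underside 8 mm, top 12 mm above it (z). So the panel cannot be put in at its shut place: it goes in 15 to 215 mm to the right and is slid left under this lip. Right end wall 440 mm away, 16 mm high. A fixed pane covers the right half, 3.5 mm below the ledges.
- milk_can_center (a point): Bystander: steel can with a paper label, 75 mm across, 85 mm high; the point is its centre.
- mug_center (a point): Bystander: white mug, 80 mm across, 85 mm high; the point is its centre.
- coffee_pot_center (a point): Bystander: tall steel coffee pot with spout and handle, about 104 mm across, 176 mm high without its knob; the point is its centre.

How it is judged:
By the outcome, as a careful person would: the job done as asked, in the order asked, and still so for the second after the job is handed in, with the robot touching nothing.
It also fails if it takes over 51 s, if anything falls off the work surface, if the arm or the gripper's body presses on something with over 40 N, if the wrist force passes 120 N, or if a joint passes its speed limit or range.

## Working session

There is one attempt and no reset: what is moved stays moved. The work goes in short steps, Python scripts to look and compute and a tool call to move; the robot and the scene stay as the last step left them, time stands still between calls to the robot, and variables do not carry over. Pictures are saved under pics/ and viewed, about 8 in all and at most 12, crops included, and the job is handed in when it is done.

Besides the shell and the picture viewer there is one more tool, called after ">>>" as name(argument=value, ...) on one line, values as JSON. arm_command: Moves the arm, as the interface text tells. Its arguments: {"type":"object","properties":{"series":{"type":"array","items":{"type":"object","properties":{"dp":{"type":"array","items":{"type":"number"}},"angular":{"type":"array","items":{"type":"number"}},"gripper":{"type":"number"}}}},"grip_force":{"type":"number"}},"required":["series"]}

```bash
mkdir -p pics; cat > h.py <<'E'
import numpy as np, cv2
from rig import *
from scipy.spatial.transform import Rotation as R
def rot(q): return R.from_quat([q[1],q[2],q[3],q[0]])
def T():
    s=get_state(); M=np.eye(4); M[:3,:3]=rot(s["ee_rot"]).as_matrix(); M[:3,3]=s["position"]; return M
def cam(name):
    t=T(); d=get_image(name)
    d["c2w"]= t@d["mount"] if name=="wrist" else np.linalg.inv(d["view"]); return d
def pts(d):
    "world point per pixel from depth"
    K=d["mtx"]; z=d["depth"]; v,u=np.mgrid[:480,:640]
    p=np.stack([(u-K[0,2])/K[0,0]*z,-(v-K[1,2])/K[1,1]*z,-z],-1)
    return p@d["c2w"][:3,:3].T+d["c2w"][:3,3]
def ray(d,u,v,h):
    K=d["mtx"]; r=d["c2w"][:3,:3]@np.array([(u-K[0,2])/K[0,0],-(v-K[1,2])/K[1,1],-1]); o=d["c2w"][:3,3]
    return o+r*(h-o[2])/r[2]
E
python3 - <<'E'
from h import *
s=get_state(); print(s)
for n in ("top","side","wrist"):
    d=cam(n); cv2.imwrite(f"pics/{n}0.png",d["image"]); np.savez(f"{n}0.npz",**d); print(n,[k for k in d],d["mtx"].tolist(),d["c2w"].round(3).tolist())
E
```

```text
{'clock': 0.0, 'qpos': array([-1.25699691e+00,  2.76585776e-01,  1.50612762e+00, -1.13246130e-05,
        1.36068891e+00, -1.21048542e-01]), 'qd': array([ 0.00163061, -0.00019347,  0.00071725,  0.00109557,  0.00207483,
       -0.00023739]), 'effort': array([-1.62741389e-04, -4.16772079e+01, -2.45806646e+01,  2.68786346e-05,
        1.11362411e-02, -1.69828337e-05]), 'position': array([ 0.24203511, -0.52100149,  0.23044716]), 'ee_rot': array([ 0.59558954,  0.3807736 ,  0.59658222, -0.37996608]), 'contact_force': array([ 0.0211165 , -0.41285994,  0.01902535]), 'moment': array([-0.05691878,  0.00220858,  0.04377513]), 'width': 0.08542419270960634}
top ['image', 'depth', 'mtx', 'view', 'c2w'] [[619.9859183459265, 0.0, 337.9610952840515], [0.0, 619.9859183459265, 239.3253225509443], [0.0, 0.0, 1.0]] [[-0.003, 0.993, -0.116, 0.289], [-1.0, -0.002, 0.004, 0.097], [0.004, 0.116, 0.993, 1.772], [0.0, 0.0, 0.0, 1.0]]
side ['image', 'depth', 'mtx', 'view', 'c2w'] [[446.3895404187882, 0.0, 315.2379320054656], [0.0, 446.3895404187882, 233.48265926663606], [0.0, 0.0, 1.0]] [[-0.662, 0.58, -0.474, 0.02], [-0.749, -0.501, 0.434, 0.533], [0.015, 0.642, 0.766, 0.923], [0.0, 0.0, 0.0, 1.0]]
wrist ['image', 'depth', 'mtx', 'mount', 'c2w'] [[417.3016579813388, 0.0, 311.1101956816193], [0.0, 417.3016579813388, 243.06701219384092], [0.0, 0.0, 1.0]] [[0.422, 0.87, 0.254, 0.305], [-0.907, 0.405, 0.116, -0.492], [-0.002, -0.279, 0.96, 0.373], [0.0, 0.0, 0.0, 1.0]]
```

View pics/top0.png

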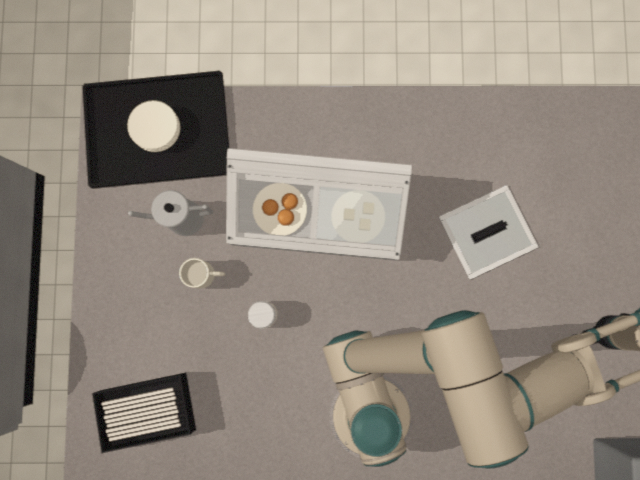

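View pics/side0.png

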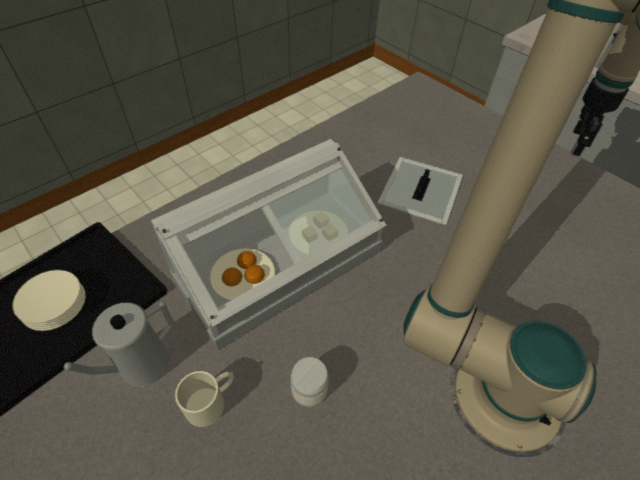

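The top view shows the panel at about (490,232), with its handle tilted about 20°. The case spans (228,150) to (410,258), and the open bay is the left half (240–315). The can is at (262,315), the mug at (196,272) and the pot at (170,208).

```bash
python3 - <<'E'
from h import *
d=dict(np.load("top0.npz")); P=pts(d); im=d["image"]; hsv=cv2.cvtColor(im,cv2.COLOR_BGR2HSV)
for n,(u,v) in dict(table=(420,300),can=(262,313),mug=(190,270),pot=(170,200),FLc=(231,238),FRc=(397,253),HLc=(232,155),HRc=(407,167),headlip=(320,172),headlip2=(320,160),footlip=(310,250),footmid=(270,242),jamb=(233,195),rail_in=(240,195),rightend=(404,210),foot2=(350,252)).items():
    print(n,P[v-1:v+2,u-1:u+2].reshape(-1,3).mean(0).round(4), im[v,u])
# handle
m=(im.max(2)<50).astype(np.uint8); m[:, :445]=0; m[:,535:]=0; m[:190]=0; m[275:]=0
c=max(cv2.findContours(m,0,2)[0],key=cv2.contourArea); r=cv2.minAreaRect(c); print(r)
pp=P[m>0]; print("handle z",np.percentile(pp[:,2],[10,50,90]),ray(d,*r[0],0.036))
b=cv2.boxPoints(r); print([ray(d,*q,0.036).round(4).tolist() for q in b])
# panel frame
w=((im.min(2)>140)).astype(np.uint8); w[:, :430]=0; w[:,545:]=0; w[:180]=0; w[285:]=0
c=max(cv2.findContours(w,0,2)[0],key=cv2.contourArea); r=cv2.minAreaRect(c); b=cv2.boxPoints(r);print(r); print([ray(d,*q,0.008).round(4).tolist() for q in b],np.median(P[w>0][:,2]))
# side view: handle
d=dict(np.load("side0.npz")); im=d["image"]; P=pts(d)
m=(im.max(2)<40).astype(np.uint8); m[:, :405]=0; m[:,440:]=0; m[:165]=0; m[205:]=0
print("side handle",np.median(P[m>0],0), np.percentile(P[m>0][:,2],[10,90]))
for n,(u,v) in dict(headL=(165,225),headR=(335,150),footR=(378,222),footL=(220,325),can=(309,370)).items(): print(n,P[v,u].round(4))
E
python3 -c "
import cv2
a=cv2.imread('pics/top0.png')[140:270,215:425];b=cv2.imread('pics/side0.png')[130:345,145:395]
import numpy as np
a=cv2.resize(a,None,fx=3,fy=3,interpolation=2)
cv2.imwrite('pics/a.png',a)"
```

```text
table [ 3.225e-01 -1.432e-01 -1.000e-04] [129 139 149]
can [0.2871 0.2956 0.0872] [195 204 211]
mug [0.4093 0.5119 0.0044] [163 181 193]
pot [0.5807 0.5286 0.1751] [168 178 184]
FLc [0.4863 0.3761 0.126 ] [144 153 159]
FRc [ 0.4445 -0.0664  0.132 ] [ 97 103 105]
HLc [0.6872 0.3602 0.2268] [194 204 211]
HRc [ 0.6553 -0.0854  0.2266] [197 206 214]
headlip [0.6415 0.1358 0.2319] [184 194 201]
headlip2 [0.6734 0.1359 0.2286] [195 204 211]
footlip [0.4565 0.1662 0.097 ] [173 182 189]
footmid [0.4755 0.272  0.1244] [187 196 203]
jamb [0.5911 0.3623 0.188 ] [186 195 201]
rail_in [0.6169 0.3653 0.0525] [136 141 148]
rightend [ 0.5516 -0.0809  0.1838] [184 194 201]
foot2 [0.4484 0.0583 0.122 ] [187 196 204]
((489.13873291015625, 230.86865234375), (8.095235824584961, 35.401554107666016), 64.98310089111328)
handle z [0.00560741 0.03613052 0.0454133 ] [ 0.51577137 -0.33731587  0.036     ]
[[0.505, -0.2868, 0.036], [0.5475, -0.3789, 0.036], [0.5265, -0.3879, 0.036], [0.4841, -0.2959, 0.036]]
((488.021728515625, 231.7442626953125), (70.68925476074219, 77.16836547851562), 63.886085510253906)
[[0.56, -0.1977, 0.008], [0.6591, -0.4008, 0.008], [0.474, -0.4836, 0.008], [0.3773, -0.2824, 0.008]] 0.007309188316925397
side handle [ 0.50752819 -0.32560656  0.02975045] [0.00375122 0.03882802]
headL [0.6643 0.3592 0.2316]
headR [ 0.6144 -0.0695  0.2287]
footR [ 0.4446 -0.0595  0.1197]
footL [0.4836 0.3732 0.0802]
can [0.2864 0.2975 0.0824]
```

View pics/a.png

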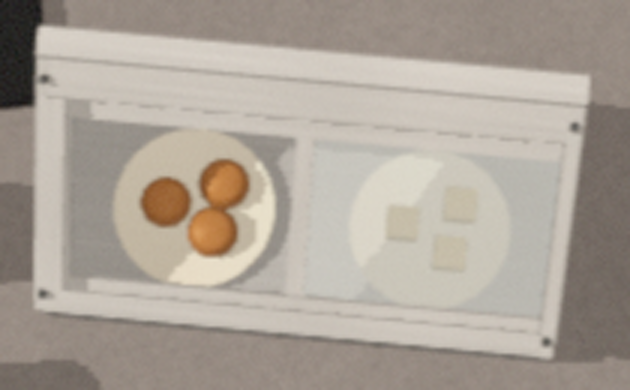

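The zoom shows the lips as flat strips: the head strip is two-tiered and the ledges show inside it. I'll get the case pose from depth profiles in its own axes.

```bash
python3 - <<'E'
from h import *
d=dict(np.load("top0.npz")); P=pts(d); im=d["image"].astype(float).mean(2)
# yaw: back outer edge & front outer edge: sub-pixel edges along columns
def edge(cols,v0,v1,fn):
    out=[]
    for u in cols:
        col=cv2.GaussianBlur(im,(3,3),0)[v0(u):v1(u),u]; g=np.diff(col); k=fn(g); 
        k=np.clip(k,1,len(g)-2); a,b,c=g[k-1:k+2]; o=0.5*(a-c)/(a-2*b+c+1e-9); out.append((u,v0(u)+k+.5+np.clip(o,-1,1)))
    return np.array(out)
back=edge(range(240,405,3),lambda u:int(143+(u-230)*.083),lambda u:int(158+(u-230)*.083),np.argmax)
front=edge(range(240,390,3),lambda u:int(238+(u-230)*.083),lambda u:int(256+(u-230)*.083),np.argmin)
for n,e,h in(("back",back,.227),("front",front,.122)):
    w=np.array([ray(d,u,v,h) for u,v in e]); 
    p=np.polyfit(w[:,1],w[:,0],1); r=w[:,0]-np.polyval(p,w[:,1]); g=abs(r)<3*np.median(abs(r))+1e-4
    p=np.polyfit(w[g,1],w[g,0],1); print(n,"yaw",-np.degrees(np.arctan(p[0])),p,g.sum(),r[g].std())
yaw=np.radians(-4.5)
for yaw in (np.radians(-4.5),):
    A=R.from_euler('ZY',[yaw,-np.pi/6]).as_matrix(); O=np.array([.56,.25,.17])
    Q=(P-O)@A; np.save("Q.npy",Q)
    for y0,y1 in((-.28,-.22),(-.12,-.08),(0,.06)):
        s=Q[(Q[...,1]>y0)&(Q[...,1]<y1)&(abs(Q[...,0])<.17)&(P[...,2]>.06)]
        print(y0,[(int(x*1000),round(float(np.median(s[abs(s[:,0]-x)<.0025,2])*1000),1)) for x in np.arange(-.15,.16,.005) if (abs(s[:,0]-x)<.0025).sum()>3])
    s=Q[(abs(Q[...,0]-0)<.04)&(P[...,2]>.05)]
    print([(int(y*1000),round(float(np.median(s[abs(s[:,1]-y)<.0025,2])*1000),1)) for y in np.r_[np.arange(-.36,-.3,.004),np.arange(.07,.15,.004)] if (abs(s[:,1]-y)<.0025).sum()>3])
E
```

```text
back yaw -5.410703992665115 [0.09471632 0.67035568] 55 0.00014628323704025858
front yaw -5.4146905041669235 [0.09478653 0.43696644] 50 0.0003004582000881126
-0.28 [(-150, 406.6), (-145, 413.6), (-139, 413.9), (-134, 415.4), (-129, 428.4), (-124, 428.9), (-119, 433.6), (-114, 7.1), (-109, 6.7), (-104, 4.3), (-99, 2.6), (-94, -6.6), (-89, -13.9), (-84, -18.5), (-79, -20.6), (-74, -19.3), (-69, -19.7), (-64, -19.2), (-59, -18.6), (-54, -19.5), (-49, -18.1), (-44, -19.9), (-39, -18.7), (-34, -19.9), (-29, -17.6), (-24, -18.7), (-19, -18.1), (-14, -18.7), (-9, -18.3), (-4, -19.6), (0, -18.7), (5, -19.1), (10, -18.6), (15, -19.1), (20, -18.8), (25, -19.1), (30, -19.9), (35, -19.6), (40, -18.2), (45, -20.1), (50, -18.7), (55, -18.7), (60, -15.1), (65, -11.2), (70, -11.3), (75, -11.2), (80, -8.7), (85, 6.7), (90, 9.8), (95, 9.0), (100, 8.6), (105, 8.9), (110, 8.3), (115, 10.3), (120, -0.2), (125, -4.9), (130, -8.1), (135, -12.0), (140, -12.2)]
-0.12 [(-114, 1.0), (-109, 3.8), (-104, 5.1), (-99, 2.9), (-94, -8.0), (-89, -11.2), (-84, -13.8), (-79, -16.9), (-74, -18.5), (-69, -19.3), (-64, -17
[... 899 characters left out ...]
), (25, -134.4), (65, -17.7), (70, -12.9), (75, -13.2), (80, -13.7), (85, -9.1), (90, 4.7), (95, 6.5), (100, 6.4), (105, 6.7), (110, 7.0), (115, 6.6), (120, 4.4), (125, -5.5), (130, -9.5), (135, -11.4), (140, -13.5), (145, -14.0)]
[(-360, 700.4), (-356, 697.1), (-352, 693.8), (-348, 689.3), (-344, 684.9), (-339, 678.8), (-335, 670.6), (-331, 625.0), (-327, 604.1), (-323, 584.6), (-319, 539.8), (-315, 527.7), (-311, -14.5), (-307, -17.8), (-303, -18.0), (70, -117.6), (74, -111.8), (78, -126.1), (82, -129.1), (86, -132.9), (90, -130.3), (94, -127.3), (98, -126.8), (102, -126.1), (106, -17.2), (110, -13.8), (114, -0.1), (118, 0.7), (122, -1.1), (126, 2.2), (130, 2.0), (134, -3.5), (138, -14.5)]
```

```bash
cat >> h.py <<'E'
def plan(pos,Rt,N=None,grip=85.4,vmax=.055):
    s=get_state(); Rc=rot(s["ee_rot"]); rel=(Rc.inv()*R.from_matrix(Rt)).as_rotvec(); D=np.asarray(pos)-s["position"]
    n=N or int(np.ceil(max(np.linalg.norm(D)/vmax,np.degrees(np.linalg.norm(rel))/9.5,1)))
    print("n",n,"dist",np.linalg.norm(D).round(4),"ang",np.degrees(np.linalg.norm(rel)).round(2))
    for k in range(n):
        r=Rc*R.from_rotvec(rel*k/n)
        print('{"dp":%s,"angular":%s,"gripper":%s},'%((r.inv().apply(D/n)/.12).round(3).tolist(),(rel/n/(np.pi/2)).round(3).tolist(),grip))
def toolR(P): # panel axes matrix -> tool: x=-z, z=+-x chosen nearest
    x=-P[:,2]; Rc=rot(get_state()["ee_rot"]).as_matrix(); best=None
    for sgn in(1,-1):
        z=sgn*P[:,0]; M=np.column_stack([x,np.cross(z,x),z]); a=np.linalg.norm(R.from_matrix(Rc.T@M).as_rotvec())
        if best is None or a<best[0]: best=(a,M)
    return best[1]
E
python3 - <<'E'
from h import *
d=dict(np.load("top0.npz")); P=pts(d)
A=R.from_euler('ZY',np.radians([-5.41,-30])).as_matrix(); O=np.array([.56,.25,.17])
Q=(P-O)@A; inb=(P[...,2]>.06)&(P[...,2]<.3)
for y0,y1 in((-.28,-.18),(-.16,-.06),(-.04,.06)):
    s=Q[(Q[...,1]>y0)&(Q[...,1]<y1)&inb]
    print(y0,[(int(round(x*1000)),round(float(np.median(s[abs(s[:,0]-x)<.0015,2])*1000),1)) for x in np.r_[np.arange(-.117,-.08,.003),np.arange(.06,.125,.003)] if (abs(s[:,0]-x)<.0015).sum()>3])
s=Q[(abs(Q[...,0])<.06)&inb]
print([(int(round(y*1000)),round(float(np.median(s[abs(s[:,1]-y)<.0015,2])*1000),1)) for y in np.r_[np.arange(-.34,-.29,.003),np.arange(.09,.145,.003)] if (abs(s[:,1]-y)<.0015).sum()>3])
p=R.from_euler('Z',np.radians(25.5)).as_matrix(); M=toolR(p); print(M.round(2).tolist())
plan([.517,-.339,.16],M)
E
```

```text
-0.28 [(-114, -2.1), (-111, 0.8), (-108, 2.8), (-105, 3.9), (-102, 2.6), (-99, 2.3), (-96, 0.8), (-93, -7.4), (-90, -8.3), (-87, -13.7), (-84, -18.1), (-81, -19.7), (60, -20.3), (63, -18.6), (66, -15.6), (69, -13.2), (72, -12.6), (75, -13.1), (78, -13.1), (81, -12.7), (84, -10.4), (90, 5.9), (93, 7.4), (96, 7.9), (99, 6.9), (102, 6.3), (105, 7.2), (108, 6.6), (111, 6.4), (114, 6.5), (117, 8.8), (120, 5.5), (123, -0.2)]
-0.16 [(-114, -2.1), (-111, 1.2), (-108, 3.2), (-105, 2.6), (-102, 4.1), (-99, 2.0), (-96, 1.0), (-93, -8.4), (-90, -9.2), (-87, -13.8), (-84, -15.2), (-81, -18.7), (60, -19.9), (63, -18.3), (66, -13.8), (69, -12.5), (72, -11.6), (75, -11.7), (78, -12.4), (81, -13.8), (84, -9.9), (90, 5.4), (93, 7.3), (96, 7.5), (99, 6.8), (102, 7.1), (105, 7.5), (108, 7.2), (111, 7.7), (114, 6.8), (117, 7.3), (120, 5.2), (123, -3.0)]
-0.04 [(-114, -2.5), (-111, 1.9), (-108, 1.5), (-105, 3.9), (-102, 1.6), (-99, -0.1), (-96, -12.1), (-93, -12.4), (-90, -13.6), (-87, -17.8), (-84, -18.3), (-81, -73.8), (66, -16.4), (69, -13.0), (72, -12.0), (75, -12.4), (78, -13.3), (81, -13.4), (84, -9
[... 649 characters left out ...]
-0.0, 0.0],"gripper":85.4},
{"dp":[0.059, 0.262, -0.083],"angular":[0.099, -0.0, 0.0],"gripper":85.4},
{"dp":[0.059, 0.246, -0.123],"angular":[0.099, -0.0, 0.0],"gripper":85.4},
{"dp":[0.059, 0.224, -0.159],"angular":[0.099, -0.0, 0.0],"gripper":85.4},
{"dp":[0.059, 0.196, -0.192],"angular":[0.099, -0.0, 0.0],"gripper":85.4},
{"dp":[0.059, 0.164, -0.22],"angular":[0.099, -0.0, 0.0],"gripper":85.4},
{"dp":[0.059, 0.128, -0.243],"angular":[0.099, -0.0, 0.0],"gripper":85.4},
{"dp":[0.059, 0.089, -0.26],"angular":[0.099, -0.0, 0.0],"gripper":85.4},
{"dp":[0.059, 0.047, -0.271],"angular":[0.099, -0.0, 0.0],"gripper":85.4},
{"dp":[0.059, 0.004, -0.275],"angular":[0.099, -0.0, 0.0],"gripper":85.4},
```

Case origin: head and foot agree on x0 = −3.5 mm and z0 = −8.8 mm, and the jamb gives y0 = +11.5 mm. The other jaw choice (tool z = +panel x) is the one to use, because it keeps the last joint near 0 at the case.

```bash
cat >> h.py <<'E'
def toolR(P): return np.column_stack([-P[:,2],np.cross(P[:,0],-P[:,2]),P[:,0]])
CA=R.from_euler('ZY',np.radians([-5.41,-30])).as_matrix(); CO=np.array([.56,.25,.17])+CA@[-.0035,.0115,-.0088]
E
python3 - <<'E'
from h import *
print(CO)
plan([.517,-.339,.17],toolR(R.from_euler('Z',np.radians(25.5)).as_matrix()),N=10)
E
```

```text
[0.56244706 0.26131971 0.16062898]
n 10 dist 0.3353 ang 90.59
{"dp":[0.051, 0.272, -0.041],"angular":[-0.101, -0.0, -0.0],"gripper":85.4},
{"dp":[0.051, 0.275, 0.002],"angular":[-0.101, -0.0, -0.0],"gripper":85.4},
{"dp":[0.051, 0.271, 0.045],"angular":[-0.101, -0.0, -0.0],"gripper":85.4},
{"dp":[0.051, 0.26, 0.088],"angular":[-0.101, -0.0, -0.0],"gripper":85.4},
{"dp":[0.051, 0.243, 0.127],"angular":[-0.101, -0.0, -0.0],"gripper":85.4},
{"dp":[0.051, 0.22, 0.164],"angular":[-0.101, -0.0, -0.0],"gripper":85.4},
{"dp":[0.051, 0.192, 0.197],"angular":[-0.101, -0.0, -0.0],"gripper":85.4},
{"dp":[0.051, 0.158, 0.225],"angular":[-0.101, -0.0, -0.0],"gripper":85.4},
{"dp":[0.051, 0.121, 0.247],"angular":[-0.101, -0.0, -0.0],"gripper":85.4},
{"dp":[0.051, 0.081, 0.263],"angular":[-0.101, -0.0, -0.0],"gripper":85.4},
```

>>> arm_command(series=[{"dp": [0.05,0.27,-0.04],"angular": [-0.101,0,0],"gripper": 85},{"dp": [0.05,0.28,0],"angular": [-0.101,0,0],"gripper": 85},{"dp": [0.05,0.27,0.05],"angular": [-0.101,0,0],"gripper": 60},{"dp": [0.05,0.26,0.09],"angular": [-0.101,0,0],"gripper": 50},{"dp": [0.05,0.24,0.13],"angular": [-0.101,0,0],"gripper": 50},{"dp": [0.05,0.22,0.16],"angular": [-0.101,0,0],"gripper": 50},{"dp": [0.05,0.19,0.2],"angular": [-0.101,0,0],"gripper": 50},{"dp": [0.05,0.16,0.23],"angular": [-0.101,0,0],"gripper": 50}])

```text
clock: 1.15
position: [0.4644, -0.3688, 0.1787]
ee_rot: [0.704, -0.059, 0.706, 0.061]
contact_force: [-0.4, 0.4, 0.3]
width: 0.0497
```

```bash
cat > ph.py <<'E'
from h import *
import sys
d=cam("wrist"); im=d["image"]; P=pts(d); cv2.imwrite(f"pics/w{sys.argv[1]}.png",im); np.savez(f"w{sys.argv[1]}.npz",**d)
s=get_state(); print(s["clock"],s["position"],s["contact_force"],s["width"])
# handle: dark, height 25..50mm near panel
m=((im.max(2)<60)&(P[...,2]>.022)&(P[...,2]<.06)&(np.hypot(P[...,0]-.517,P[...,1]+.339)<.07)).astype(np.uint8)
if m.sum()>50:
    c=max(cv2.findContours(m,0,2)[0],key=cv2.contourArea); r=cv2.minAreaRect(c); b=cv2.boxPoints(r)
    z=np.percentile(P[m>0][:,2],70); w=np.array([ray(d,*q,z) for q in b]); e=[w[1]-w[0],w[2]-w[1]]; l=max(e,key=np.linalg.norm); 
    print("handle",w.mean(0),"z",z,"size",[np.linalg.norm(x) for x in e],"yaw",np.degrees(np.arctan(-l[0]/l[1])))
fm=((im.min(2)>120)&(abs(P[...,2]-.008)<.006)&(np.hypot(P[...,0]-.517,P[...,1]+.339)<.17)).astype(np.uint8)
c=np.vstack([k for k in cv2.findContours(fm,0,2)[0] if cv2.contourArea(k)>100]); w=np.array([ray(d,*q[0],.008)[:2] for q in c],np.float32); r=cv2.minAreaRect(w); print("frame",r, "z",np.median(P[fm>0][:,2]))
E
python3 ph.py 1; python3 -c "
from h import *
plan([.517,-.339,.16],toolR(R.from_euler('Z',np.radians(25.5)).as_matrix()))"
```

```text
1.2 [ 0.46764615 -0.36566668  0.17774718] [ 1.85233917  1.4068205  -0.01403539] 0.050381526038208314
handle [ 0.51375438 -0.34037311  0.03982318] z 0.03982318337511794 size [np.float64(0.01551959976726131), np.float64(0.09916229224299707)] yaw 25.721390256741408
frame ((0.5147191882133484, -0.340720534324646), (0.19869109988212585, 0.21847562491893768), 24.848730087280273) z 0.005935214446647519
n 2 dist 0.0588 ang 15.45
{"dp":[0.075, 0.073, 0.222],"angular":[-0.086, 0.001, -0.002],"gripper":85.4},
{"dp":[0.074, 0.043, 0.23],"angular":[-0.086, 0.001, -0.002],"gripper":85.4},
```

View pics/w1.png

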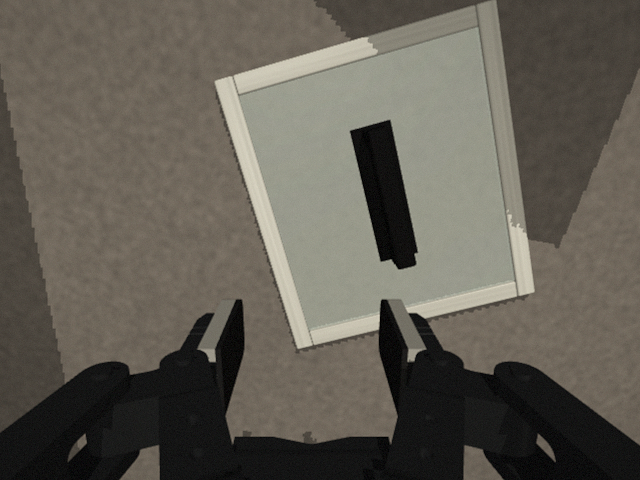

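The wrist view shows the panel frame and the black handle at about (384,195). The handle yaw is 25.7° and the frame yaw 24.8°, and both centres fall at (0.5145, −0.3405).

```bash
python3 -c "
from h import *
plan([.5145,-.3405,.08],toolR(R.from_euler('Z',np.radians(25.3)).as_matrix()),N=4)"
```

```text
n 4 dist 0.1113 ang 15.25
{"dp":[0.204, 0.033, 0.105],"angular":[-0.042, 0.0, -0.001],"gripper":85.4},
{"dp":[0.204, 0.026, 0.107],"angular":[-0.042, 0.0, -0.001],"gripper":85.4},
{"dp":[0.204, 0.02, 0.109],"angular":[-0.042, 0.0, -0.001],"gripper":85.4},
{"dp":[0.204, 0.013, 0.11],"angular":[-0.042, 0.0, -0.001],"gripper":85.4},
```

>>> arm_command(series=[{"dp": [0.2,0.035,0.105],"angular": [-0.042,0,0],"gripper": 50},{"dp": [0.2,0.026,0.107],"angular": [-0.042,0,0],"gripper": 50},{"dp": [0.2,0.02,0.11],"angular": [-0.042,0,0],"gripper": 50},{"dp": [0.2,0.013,0.11],"angular": [-0.042,0,0],"gripper": 50},{"dp": [0,0,0],"angular": [0,0,0],"gripper": 50},{"dp": [0,0,0],"angular": [0,0,0],"gripper": 50},{"dp": [0,0,0],"angular": [0,0,0],"gripper": 50},{"dp": [0,0,0],"angular": [0,0,0],"gripper": 50}])

```text
clock: 2.2
position: [0.516, -0.3396, 0.0807]
ee_rot: [0.69, -0.154, 0.689, 0.158]
contact_force: [-0.3, -0.7, -0.1]
width: 0.0498
```

```bash
python3 ph.py 2; python3 -c "
from h import *
plan([.5145,-.3405,.014],toolR(R.from_euler('Z',np.radians(25.3)).as_matrix()),N=4)"
```

```text
2.25 [ 0.51606985 -0.33965715  0.08067393] [-0.68899406 -0.20894057  0.31707841] 0.05020805976488248
handle [ 0.51464078 -0.33907838  0.03986621] z 0.03986620782073943 size [np.float64(0.09966083084601034), np.float64(0.013053556992320414)] yaw 24.953631088680925
frame ((0.5147645473480225, -0.3404715061187744), (0.19844764471054077, 0.21825478971004486), 24.869646072387695) z 0.005894030825343732
n 4 dist 0.0667 ang 0.36
{"dp":[0.139, -0.001, -0.004],"angular":[0.001, 0.0, -0.001],"gripper":85.4},
{"dp":[0.139, -0.001, -0.004],"angular":[0.001, 0.0, -0.001],"gripper":85.4},
{"dp":[0.139, -0.001, -0.004],"angular":[0.001, 0.0, -0.001],"gripper":85.4},
{"dp":[0.139, -0.0, -0.004],"angular":[0.001, 0.0, -0.001],"gripper":85.4},
```

>>> arm_command(series=[{"dp": [0.15,0,-0.004],"angular": [0.001,0,0],"gripper": 40},{"dp": [0.15,0,-0.004],"angular": [0.001,0,0],"gripper": 40},{"dp": [0.15,0,-0.004],"angular": [0.001,0,0],"gripper": 40},{"dp": [0.1,0,-0.004],"angular": [0,0,0],"gripper": 40},{"dp": [0,0,0],"angular": [0,0,0],"gripper": 5},{"dp": [0,0,0],"angular": [0,0,0],"gripper": 5},{"dp": [0,0,0],"angular": [0,0,0],"gripper": 5},{"dp": [0,0,0],"angular": [0,0,0],"gripper": 5}], grip_force=90)

```text
clock: 3.25
position: [0.5158, -0.3427, 0.0172]
ee_rot: [0.692, -0.154, 0.688, 0.153]
contact_force: [1.3, -0.9, -4.4]
width: 0.0122
```

```bash
cat >> h.py <<'E'
# grasp offset: TCP relative to panel centre in panel axes: (gx,gy,gz)
G=np.array([0,0,.011])
def goal(xt,y,zt,tilt,yaw=0):
    "top-edge mid point in case axes (m), tilt deg = bottom lifted -> TCP pos, tool R"
    Pm=CA@R.from_euler('ZY',np.radians([yaw,tilt])).as_matrix()
    c=CO+CA@np.array([xt,y,zt])-Pm[:,0]*.1
    return c+Pm@G, toolR(Pm)
def where(G=G):
    s=get_state(); M=rot(s["ee_rot"]).as_matrix(); Pm=np.column_stack([M[:,2],-M[:,1],-M[:,0]])
    c=s["position"]-Pm@G; L=CA.T@Pm; e=R.from_matrix(L).as_euler('ZYX',degrees=True)
    f=lambda v:(CA.T@(v-CO)*1000).round(1)
    print("t",round(s["clock"],2),"centre",f(c),"top",f(c+.1*Pm[:,0]),"bot",f(c-.1*Pm[:,0]),"yaw/tilt/roll",e.round(2),"F case",(CA.T@s["contact_force"]).round(1),"M",(M.T@s["moment"]).round(2),"w",s["width"].round(4))
E
python3 - <<'E'
from h import *
p,M=goal(.078,-.05,.05,6); print(p)
where()
plan([.50,-.27,.34],M,N=7)
E
```

```text
[0.50469161 0.21656566 0.21230558]Traceback (most recent call last):
  File "<stdin>", line 3, in <module>
  File "h.py", line 42, in where
    c=s["position"]-Pm@G; L=CA.T@Pm; e=R.from_matrix(L).as_euler('ZYX',degrees=True)
                                       ~~~~~~~~~~~~~^^^
  File "scipy/spatial/transform/_rotation.pyx", line 1143, in scipy.spatial.transform._rotation.Rotation.from_matrix
ValueError: Non-positive determinant (left-handed or null coordinate frame) in rotation matrix 0: [[ 7.49047086e-01  4.40664485e-01  4.94715346e-01]
 [ 5.07438999e-01 -8.61687339e-01 -7.69525841e-04]
 [-4.25950847e-01 -2.51614271e-01  8.69054736e-01]].
```

```bash
sed -i 's/M\[:,2\],-M\[:,1\],-M\[:,0\]/M[:,2],M[:,1],-M[:,0]/' h.py
python3 - <<'E'
from h import *
p,M=goal(.078,-.05,.05,6)
where()
plan([.50,-.27,.34],M,N=7)
E
```

```text
Traceback (most recent call last):
  File "h.py", line 44, in where
    print("t",round(s["clock"],2),"centre",f(c),"top",f(c+.1*Pm[:,0]),"bot",f(c-.1*Pm[:,0]),"yaw/tilt/roll",e.round(2),"F case",(CA.T@s["contact_force"]).round(1),"M",(M.T@s["moment"]).round(2),"w",s["width"].round(4))
                                                                                                                                                                                                      ^^^^^^^^^^^^^^^^
AttributeError: 'float' object has no attribute 'round'
```

```bash
sed -i 's/s\["width"\].round(4)/round(s["width"],4)/' h.py
python3 - <<'E'
from h import *
p,M=goal(.078,-.05,.05,6)
where()
plan([.50,-.27,.34],M,N=7)
E
```

```text
t 3.25 centre [ -68.1 -605.7 -139. ] top [   6.9 -555.  -181.6] bot [-143.  -656.5  -96.4] yaw/tilt/roll [34.12 25.21 16.15] F case [-1.  -0.7 -4.5] M [-0.02 -0.01 -0.06] w 0.0122
n 7 dist 0.3313 ang 38.41
{"dp":[-0.384, 0.085, 0.022],"angular":[0.048, -0.037, -0.01],"gripper":85.4},
{"dp":[-0.384, 0.082, 0.038],"angular":[0.048, -0.037, -0.01],"gripper":85.4},
{"dp":[-0.383, 0.079, 0.054],"angular":[0.048, -0.037, -0.01],"gripper":85.4},
{"dp":[-0.38, 0.078, 0.07],"angular":[0.048, -0.037, -0.01],"gripper":85.4},
{"dp":[-0.377, 0.077, 0.086],"angular":[0.048, -0.037, -0.01],"gripper":85.4},
{"dp":[-0.373, 0.079, 0.102],"angular":[0.048, -0.037, -0.01],"gripper":85.4},
{"dp":[-0.368, 0.081, 0.117],"angular":[0.048, -0.037, -0.01],"gripper":85.4},
```

>>> arm_command(series=[{"dp": [-0.2,0,0],"angular": [0,0,0],"gripper": 5},{"dp": [-0.38,0.08,0.02],"angular": [0.048,-0.037,-0.01],"gripper": 5},{"dp": [-0.38,0.08,0.04],"angular": [0.048,-0.037,-0.01],"gripper": 5},{"dp": [-0.38,0.08,0.05],"angular": [0.048,-0.037,-0.01],"gripper": 5},{"dp": [-0.38,0.08,0.07],"angular": [0.048,-0.037,-0.01],"gripper": 5},{"dp": [-0.38,0.08,0.09],"angular": [0.048,-0.037,-0.01],"gripper": 5},{"dp": [-0.37,0.08,0.1],"angular": [0.048,-0.037,-0.01],"gripper": 5},{"dp": [-0.3,0.08,0.1],"angular": [0.048,-0.037,-0.01],"gripper": 5}])

```text
clock: 4.25
position: [0.4944, -0.2664, 0.354]
ee_rot: [0.835, 0.037, 0.547, -0.042]
contact_force: [0.4, 0.3, -5.3]
width: 0.0123
```

```bash
cat > pg.py <<'E'
# panel pose relative to the tool from wrist depth of its frame
from h import *
import sys
t=T(); d=cam("wrist"); im=d["image"]; P=pts(d); L=(P-t[:3,3])@t[:3,:3]; cv2.imwrite(f"pics/g{sys.argv[1]}.png",im)
# tool->panel axes: px=tz, py=ty, pz=-tx
Q=np.stack([L[...,2],L[...,1],-L[...,0]],-1)
m=(d["depth"]>0)&(abs(Q[...,0])<.115)&(abs(Q[...,1])<.125)&(abs(Q[...,2]+.007)<.02)&(im.min(2)>90)
m&=(np.maximum(abs(Q[...,0])/.1,abs(Q[...,1])/.11)>.88)
m=cv2.erode(m.astype(np.uint8),np.ones((3,3)))>0
q=Q[m]; A=np.c_[q[:,:2],np.ones(len(q))]; c,*_=np.linalg.lstsq(A,q[:,2],rcond=None); g=abs(A@c-q[:,2])<.003; c,*_=np.linalg.lstsq(A[g],q[g,2],rcond=None)
print("n",len(q),"front face z at centre mm",1000*c[2],"slopes deg x,y",np.degrees(c[:2]),"extent x",np.percentile(q[:,0],[.5,99.5]),"y",np.percentile(q[:,1],[.5,99.5]))
where()
E
python3 pg.py 1; python3 - <<'E'
from h import *
p,M=goal(.078,-.05,.06,6); print(p)
plan(p,M,N=12)
E
```

```text
n 39690 front face z at centre mm -9.13099902667889 slopes deg x,y [-0.22668943  0.08234872] extent x [-0.09980421  0.09790589] y [-0.0417481  0.1082418]
t 4.3 centre [  83.4 -530.6  170.3] top [ 182.9 -532.7  159.9] bot [ -16.  -528.4  180.8] yaw/tilt/roll [-1.24  6.01  0.19] F case [-0.6  2.2 -1.2] M [-0.09  0.46  0.05] w 0.012
[0.49971389 0.21703707 0.22096584]
n 12 dist 0.502 ang 1.28
{"dp":[0.078, 0.332, -0.072],"angular":[-0.001, -0.0, -0.0],"gripper":85.4},
{"dp":[0.078, 0.332, -0.072],"angular":[-0.001, -0.0, -0.0],"gripper":85.4},
{"dp":[0.078, 0.332, -0.071],"angular":[-0.001, -0.0, -0.0],"gripper":85.4},
{"dp":[0.078, 0.332, -0.071],"angular":[-0.001, -0.0, -0.0],"gripper":85.4},
{"dp":[0.078, 0.333, -0.07],"angular":[-0.001, -0.0, -0.0],"gripper":85.4},
{"dp":[0.078, 0.333, -0.069],"angular":[-0.001, -0.0, -0.0],"gripper":85.4},
{"dp":[0.078, 0.333, -0.069],"angular":[-0.001, -0.0, -0.0],"gripper":85.4},
{"dp":[0.077, 0.333, -0.068],"angular":[-0.001, -0.0, -0.0],"gripper":85.4},
{"dp":[0.077, 0.333, -0.068],"angular":[-0.001, -0.0, -0.0],"gripper":85.4},
{"dp":[0.077, 0.333, -0.067],"angular":[-0.001, -0.0, -0.0],"gripper":85.4},
{"dp":[0.077, 0.333, -0.066],"angular":[-0.001, -0.0, -0.0],"gripper":85.4},
{"dp":[0.077, 0.334, -0.066],"angular":[-0.001, -0.0, -0.0],"gripper":85.4},
```

View pics/g1.png

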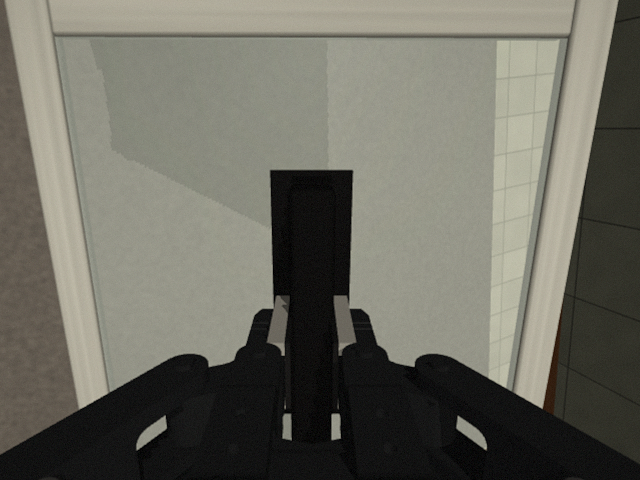

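The panel is held squarely by its handle in the middle of the jaws. The wrist frame gives a face tilt under 0.3°, its +y edge at the top of the picture (row ~0–38), and its sides at x ≈ 50 and x ≈ 570.

>>> arm_command(series=[{"dp": [0.03,0.25,-0.1],"angular": [-0.001,0,0],"gripper": 5},{"dp": [0.03,0.35,-0.1],"angular": [-0.002,0,0],"gripper": 5},{"dp": [0.05,0.4,-0.1],"angular": [-0.002,0,0],"gripper": 5},{"dp": [0.05,0.4,-0.1],"angular": [-0.002,0,0],"gripper": 5},{"dp": [0.08,0.4,-0.08],"angular": [-0.002,0,0],"gripper": 5},{"dp": [0.08,0.4,-0.08],"angular": [-0.002,0,0],"gripper": 5},{"dp": [0.08,0.4,-0.08],"angular": [-0.002,0,0],"gripper": 5},{"dp": [0.08,0.35,-0.07],"angular": [0,0,0],"gripper": 5}])

```text
clock: 5.3
position: [0.463, 0.1007, 0.2612]
ee_rot: [0.83, 0.026, 0.556, -0.038]
contact_force: [1.7, -0.6, -5.0]
width: 0.0121
```

```bash
sed -i 's/^G=.*/G=np.array([.001,.002,.013])/' h.py; cat >> pg.py <<'E'
# panel yaw in tool: outer side edges
full=(d["depth"]>0)&(abs(Q[...,2]+.009)<.008)&(im.min(2)>90)
for s in (1,-1):
    e=[]
    for y in np.arange(.0,.10,.008):
        k=full&(abs(Q[...,1]-y)<.002)&(s*Q[...,0]>.07)&(s*Q[...,0]<.115)
        if k.sum()>5: e.append((y,s*np.percentile(s*Q[k][:,0],98)))
    e=np.array(e)
    if len(e)>4: p=np.polyfit(*e.T,1); print("side",s,"edge x",p[1].round(4),"yaw deg",-np.degrees(p[0]).round(2))
E
python3 pg.py 2; python3 - <<'E'
from h import *
p,M=goal(.078,-.05,.03,6); print(p)
plan(p,M,N=6)
E
```

```text
n 39229 front face z at centre mm -9.16617313779686 slopes deg x,y [-0.26691322  0.09253765] extent x [-0.09981923  0.09799361] y [-0.04180362  0.10828205]
t 5.35 centre [ -28.2 -165.9  115.3] top [  70.8 -165.6  101.5] bot [-127.3 -166.2  129.2] yaw/tilt/roll [0.16 7.95 0.47] F case [-4.8  6.  -5.5] M [0.04 0.75 0.22] w 0.0122
side 1 edge x 0.098 yaw deg 0.04
side -1 edge x -0.0997 yaw deg 0.02
[0.51493526 0.21760449 0.1972189 ]
n 6 dist 0.1381 ang 2.01
{"dp":[0.103, 0.16, 0.024],"angular":[0.0, -0.004, -0.001],"gripper":85.4},
{"dp":[0.103, 0.16, 0.023],"angular":[0.0, -0.004, -0.001],"gripper":85.4},
{"dp":[0.103, 0.161, 0.022],"angular":[0.0, -0.004, -0.001],"gripper":85.4},
{"dp":[0.103, 0.161, 0.022],"angular":[0.0, -0.004, -0.001],"gripper":85.4},
{"dp":[0.103, 0.161, 0.021],"angular":[0.0, -0.004, -0.001],"gripper":85.4},
{"dp":[0.102, 0.161, 0.02],"angular":[0.0, -0.004, -0.001],"gripper":85.4},
```

>>> arm_command(series=[{"dp": [0.08,0.17,0.02],"angular": [0,-0.004,-0.001],"gripper": 5},{"dp": [0.1,0.17,0.02],"angular": [0,-0.004,-0.001],"gripper": 5},{"dp": [0.1,0.16,0.02],"angular": [0,-0.004,-0.001],"gripper": 5},{"dp": [0.1,0.16,0.02],"angular": [0,-0.004,-0.001],"gripper": 5},{"dp": [0.1,0.15,0.02],"angular": [0,-0.004,-0.001],"gripper": 5},{"dp": [0.08,0.12,0.02],"angular": [0,-0.004,-0.001],"gripper": 5},{"dp": [0,0,0],"angular": [0,0,0],"gripper": 5},{"dp": [0,0,0],"angular": [0,0,0],"gripper": 5}])

```text
clock: 6.35
position: [0.4982, 0.2155, 0.186]
ee_rot: [0.83, 0.015, 0.557, -0.039]
contact_force: [-0.2, -0.0, -5.0]
width: 0.012
```

```bash
python3 - <<'E'
from h import *
where()
p,M=goal(.078,-.05,.012,6)
plan(p,M,N=5)
d=cam("side"); a=cv2.resize(d["image"][120:340,140:400],None,fx=3,fy=3,interpolation=cv2.INTER_CUBIC)[:600]; cv2.imwrite("pics/s1.png",a)
E
```

```text
t 6.35 centre [-41.7 -53.9  39.1] top [ 57.4 -52.   25.7] bot [-140.8  -55.8   52.4] yaw/tilt/roll [ 1.08  7.65 -0.61] F case [-2.7 -0.  -4.3] M [ 0.02  0.61 -0.06] w 0.012
n 5 dist 0.0261 ang 2.1
{"dp":[0.023, 0.006, 0.037],"angular":[0.002, -0.004, 0.002],"gripper":85.4},
{"dp":[0.023, 0.006, 0.036],"angular":[0.002, -0.004, 0.002],"gripper":85.4},
{"dp":[0.023, 0.006, 0.036],"angular":[0.002, -0.004, 0.002],"gripper":85.4},
{"dp":[0.023, 0.006, 0.036],"angular":[0.002, -0.004, 0.002],"gripper":85.4},
{"dp":[0.024, 0.006, 0.036],"angular":[0.002, -0.004, 0.002],"gripper":85.4},
```

View pics/s1.png

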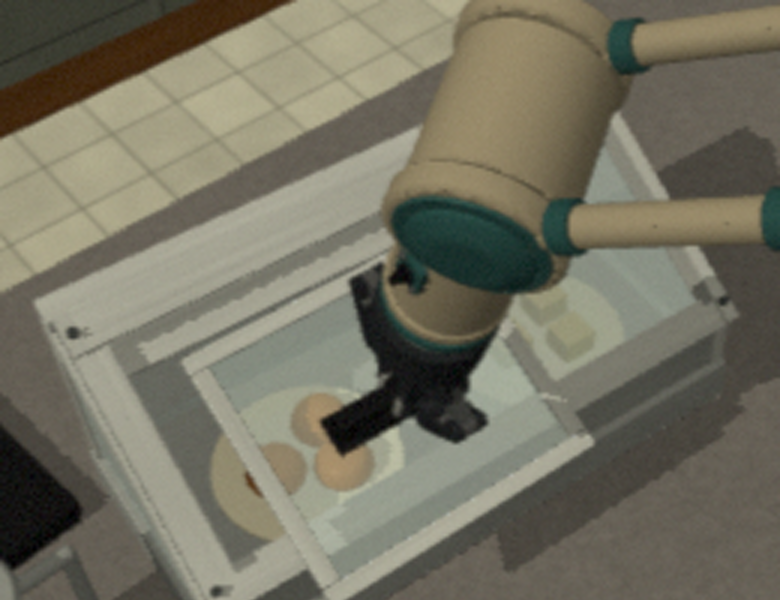

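The crop shows the panel hovering over the opening, its left edge at about (190,370) clear of the jamb and its bottom edge over the foot rail.

>>> arm_command(series=[{"dp": [0.02,0.006,0.037],"angular": [0.002,-0.005,0.002],"gripper": 5},{"dp": [0.02,0.006,0.037],"angular": [0.002,-0.005,0.002],"gripper": 5},{"dp": [0.02,0.006,0.037],"angular": [0.002,-0.005,0.002],"gripper": 5},{"dp": [0.02,0.006,0.037],"angular": [0.002,-0.005,0.002],"gripper": 5},{"dp": [0.02,0.006,0.037],"angular": [0.002,-0.005,0.002],"gripper": 5},{"dp": [0,0,0],"angular": [0,0,0],"gripper": 5},{"dp": [0,0,0],"angular": [0,0,0],"gripper": 5},{"dp": [0,0,0],"angular": [0,0,0],"gripper": 5}])

```text
clock: 7.4
position: [0.5253, 0.2153, 0.1848]
ee_rot: [0.842, 0.026, 0.538, -0.038]
contact_force: [-0.4, -0.2, -6.0]
width: 0.0126
```

```bash
python3 - <<'E'
from h import *
where()
p,M=goal(.080,-.05,.000,6)
plan(p,M,N=5)
E
```

```text
t 7.4 centre [-18.4 -51.3  24.4] top [ 81.2 -51.3  15.4] bot [-118.   -51.3   33.4] yaw/tilt/roll [-0.01  5.18  0.2 ] F case [-3.3 -0.2 -5. ] M [-0.03  0.65  0.  ] w 0.0126
n 5 dist 0.0141 ang 0.85
{"dp":[0.023, 0.002, 0.001],"angular":[-0.0, 0.002, -0.0],"gripper":85.4},
{"dp":[0.023, 0.002, 0.001],"angular":[-0.0, 0.002, -0.0],"gripper":85.4},
{"dp":[0.023, 0.002, 0.001],"angular":[-0.0, 0.002, -0.0],"gripper":85.4},
{"dp":[0.023, 0.002, 0.001],"angular":[-0.0, 0.002, -0.0],"gripper":85.4},
{"dp":[0.023, 0.002, 0.001],"angular":[-0.0, 0.002, -0.0],"gripper":85.4},
```

>>> arm_command(series=[{"dp": [0.025,0,0],"angular": [0,0.002,0],"gripper": 5},{"dp": [0.025,0,0],"angular": [0,0.002,0],"gripper": 5},{"dp": [0.02,0,0],"angular": [0,0.002,0],"gripper": 5},{"dp": [0.015,0,0],"angular": [0,0.002,0],"gripper": 5},{"dp": [0.01,0,0],"angular": [0,0,0],"gripper": 5},{"dp": [0.01,0,0],"angular": [0,0,0],"gripper": 5},{"dp": [0.01,0,0],"angular": [0,0,0],"gripper": 5},{"dp": [0,0,0],"angular": [0,0,0],"gripper": 5}])

```text
clock: 8.4
position: [0.5312, 0.2149, 0.1717]
ee_rot: [0.838, 0.027, 0.544, -0.038]
contact_force: [-2.0, -0.9, -3.0]
width: 0.0124
```

```bash
python3 -c "
from h import *
where()"
```

```text
t 8.4 centre [-20.  -51.1  10.1] top [ 79.5 -51.1  -0.2] bot [-119.4  -51.1   20.4] yaw/tilt/roll [0.01 5.94 0.21] F case [-3.1 -1.1 -1.6] M [ 0.02  0.46 -0.17] w 0.0124
```

Contact is felt at z_t ≈ −0.2 mm, within a fraction of a millimetre of the height the cameras gave. Next I lift 2 mm and slide under the head lip.

```bash
python3 -c "
from h import *
p,M=goal(.106,-.051,.0022,6)
plan(p,M,N=6)"
```

```text
n 6 dist 0.0267 ang 0.22
{"dp":[-0.007, 0.0, 0.036],"angular":[0.0, 0.0, -0.0],"gripper":85.4},
{"dp":[-0.007, 0.0, 0.036],"angular":[0.0, 0.0, -0.0],"gripper":85.4},
{"dp":[-0.007, 0.0, 0.036],"angular":[0.0, 0.0, -0.0],"gripper":85.4},
{"dp":[-0.007, 0.0, 0.036],"angular":[0.0, 0.0, -0.0],"gripper":85.4},
{"dp":[-0.007, 0.0, 0.036],"angular":[0.0, 0.0, -0.0],"gripper":85.4},
{"dp":[-0.007, 0.0, 0.036],"angular":[0.0, 0.0, -0.0],"gripper":85.4},
```

>>> arm_command(series=[{"dp": [-0.02,0,0],"angular": [0,0,0],"gripper": 5},{"dp": [-0.004,0,0.03],"angular": [0,0,0],"gripper": 5},{"dp": [-0.004,0,0.036],"angular": [0,0,0],"gripper": 5},{"dp": [-0.004,0,0.036],"angular": [0,0,0],"gripper": 5},{"dp": [-0.004,0,0.036],"angular": [0,0,0],"gripper": 5},{"dp": [-0.004,0,0.036],"angular": [0,0,0],"gripper": 5},{"dp": [-0.004,0,0.036],"angular": [0,0,0],"gripper": 5},{"dp": [0,0,0],"angular": [0,0,0],"gripper": 5}])

```text
clock: 9.4
position: [0.5542, 0.2128, 0.1879]
ee_rot: [0.838, 0.027, 0.543, -0.038]
contact_force: [0.1, 0.5, -5.2]
width: 0.0122
```

```bash
python3 -c "
from h import *
where()"
```

```text
t 9.4 centre [  8.1 -51.   12.6] top [107.6 -51.    2.4] bot [-91.3 -51.   22.9] yaw/tilt/roll [-0.    5.89  0.22] F case [-2.5  0.5 -4.5] M [-0.01  0.6   0.05] w 0.0122
```

>>> arm_command(series=[{"dp": [0,0,0.013],"angular": [0,0,0],"gripper": 5},{"dp": [-0.001,0,0.013],"angular": [0,0,0],"gripper": 5},{"dp": [-0.001,0,0.01],"angular": [0,0,0],"gripper": 5},{"dp": [-0.001,0,0.01],"angular": [0,0,0],"gripper": 5},{"dp": [-0.001,0,0.01],"angular": [0,0,0],"gripper": 5},{"dp": [-0.001,0,0.01],"angular": [0,0,0],"gripper": 5},{"dp": [0,0,0.008],"angular": [0,0,0],"gripper": 5},{"dp": [0,0,0.005],"angular": [0,0,0],"gripper": 5}])

```text
clock: 10.4
position: [0.5599, 0.2115, 0.1904]
ee_rot: [0.836, 0.026, 0.546, -0.039]
contact_force: [-1.8, 0.7, -6.2]
width: 0.0121
```

```bash
python3 -c "
from h import *
where()"
```

```text
t 10.4 centre [ 14.3 -51.8  11.9] top [113.7 -51.7   0.9] bot [-85.1 -51.8  22.8] yaw/tilt/roll [0.02 6.28 0.12] F case [-4.7  0.5 -4.4] M [-0.04  0.99  0.03] w 0.0121
```

>>> arm_command(series=[{"dp": [-0.002,0,0.01],"angular": [0,0,0],"gripper": 5},{"dp": [-0.002,0,0.012],"angular": [0,0,0],"gripper": 5},{"dp": [-0.002,0,0.012],"angular": [0,0,0],"gripper": 5},{"dp": [0,0,0.012],"angular": [0,0,0],"gripper": 5},{"dp": [0,0,0.012],"angular": [0,0,0],"gripper": 5},{"dp": [0,0,0.012],"angular": [0,0,0],"gripper": 5},{"dp": [0,0,0],"angular": [0,0,0],"gripper": 5},{"dp": [0,0,0],"angular": [0,0,0],"gripper": 5}])

```text
clock: 11.4
position: [0.5598, 0.2113, 0.191]
ee_rot: [0.832, 0.026, 0.552, -0.039]
contact_force: [-4.1, 0.2, -5.1]
width: 0.0124
```

```bash
python3 -c "
from h import *
where()"
```

```text
t 11.4 centre [ 14.3 -52.   12.5] top [ 1.136e+02 -5.210e+01  1.000e-01] bot [-84.9 -52.   25. ] yaw/tilt/roll [-0.02  7.15  0.01] F case [-6.1 -0.2 -2.3] M [-0.1   1.   -0.06] w 0.0124
```

The panel is home at the head: x stalls at 113.6 mm with about 3.5 N. Next I swing the bottom down about the top edge.

```bash
python3 -c "
from h import *
p,M=goal(.1132,-.052,.0008,2.2)
plan(p,M,N=7)"
```

```text
n 7 dist 0.008 ang 4.95
{"dp":[0.009, 0.0, -0.001],"angular":[-0.0, -0.008, -0.0],"gripper":85.4},
{"dp":[0.009, 0.0, -0.002],"angular":[-0.0, -0.008, -0.0],"gripper":85.4},
{"dp":[0.009, 0.0, -0.002],"angular":[-0.0, -0.008, -0.0],"gripper":85.4},
{"dp":[0.009, 0.0, -0.002],"angular":[-0.0, -0.008, -0.0],"gripper":85.4},
{"dp":[0.009, 0.0, -0.002],"angular":[-0.0, -0.008, -0.0],"gripper":85.4},
{"dp":[0.009, 0.0, -0.002],"angular":[-0.0, -0.008, -0.0],"gripper":85.4},
{"dp":[0.009, 0.0, -0.002],"angular":[-0.0, -0.008, -0.0],"gripper":85.4},
```

>>> arm_command(series=[{"dp": [0.009,0,-0.001],"angular": [0,-0.008,0],"gripper": 5},{"dp": [0.009,0,-0.001],"angular": [0,-0.008,0],"gripper": 5},{"dp": [0.009,0,-0.001],"angular": [0,-0.008,0],"gripper": 5},{"dp": [0.009,0,-0.001],"angular": [0,-0.008,0],"gripper": 5},{"dp": [0.009,0,-0.001],"angular": [0,-0.008,0],"gripper": 5},{"dp": [0.009,0,-0.001],"angular": [0,-0.008,0],"gripper": 5},{"dp": [0.009,0,-0.001],"angular": [0,-0.008,0],"gripper": 5},{"dp": [0,0,0],"angular": [0,0,0],"gripper": 5}])

```text
clock: 12.4
position: [0.5627, 0.2109, 0.1828]
ee_rot: [0.857, 0.024, 0.513, -0.04]
contact_force: [-2.1, 0.7, -7.6]
width: 0.0119
```

```bash
python3 -c "
from h import *
where()
p,M=goal(.1132,-.052,.0005,0)
plan(p,M,N=6)"
```

```text
t 12.4 centre [ 14.1 -52.2   3.7] top [114.  -52.1   0.6] bot [-85.9 -52.2   6.8] yaw/tilt/roll [0.01 1.75 0.01] F case [-5.7  0.5 -5.4] M [-0.08  1.04  0.02] w 0.0119
n 6 dist 0.0034 ang 1.75
{"dp":[0.004, 0.0, -0.002],"angular":[0.0, -0.003, -0.0],"gripper":85.4},
{"dp":[0.004, 0.0, -0.002],"angular":[0.0, -0.003, -0.0],"gripper":85.4},
{"dp":[0.004, 0.0, -0.002],"angular":[0.0, -0.003, -0.0],"gripper":85.4},
{"dp":[0.004, 0.0, -0.002],"angular":[0.0, -0.003, -0.0],"gripper":85.4},
{"dp":[0.004, 0.0, -0.002],"angular":[0.0, -0.003, -0.0],"gripper":85.4},
{"dp":[0.004, 0.0, -0.002],"angular":[0.0, -0.003, -0.0],"gripper":85.4},
```

>>> arm_command(series=[{"dp": [0.005,0,-0.001],"angular": [0,-0.004,0],"gripper": 5},{"dp": [0.005,0,-0.001],"angular": [0,-0.004,0],"gripper": 5},{"dp": [0.005,0,-0.001],"angular": [0,-0.004,0],"gripper": 5},{"dp": [0.005,0,-0.001],"angular": [0,-0.003,0],"gripper": 5},{"dp": [0.005,0,-0.001],"angular": [0,-0.003,0],"gripper": 5},{"dp": [0.005,0,-0.001],"angular": [0,-0.003,0],"gripper": 5},{"dp": [0.005,0,0],"angular": [0,0,0],"gripper": 5},{"dp": [0,0,0],"angular": [0,0,0],"gripper": 5}])

```text
clock: 13.4
position: [0.5642, 0.2108, 0.1794]
ee_rot: [0.866, 0.024, 0.497, -0.041]
contact_force: [-0.7, -0.4, -6.4]
width: 0.0117
```

```bash
python3 -c "
from h import *
where()"
```

```text
t 13.4 centre [ 14.1 -52.1  -0. ] top [114.1 -52.1   0.5] bot [-85.9 -52.1  -0.6] yaw/tilt/roll [-0.02 -0.32  0.02] F case [-3.8 -0.4 -5.2] M [-0.06  1.07 -0.08] w 0.0117
```

>>> arm_command(series=[{"dp": [-0.004,0,-0.012],"angular": [0,0,0],"gripper": 5},{"dp": [0,0,-0.02],"angular": [0,0.001,0],"gripper": 5},{"dp": [0,0,-0.02],"angular": [0,0.001,0],"gripper": 5},{"dp": [0,0,-0.02],"angular": [0,0,0],"gripper": 5},{"dp": [0,0,-0.015],"angular": [0,0,0],"gripper": 5},{"dp": [0,0,-0.01],"angular": [0,0,0],"gripper": 5},{"dp": [0,0,-0.01],"angular": [0,0,0],"gripper": 5},{"dp": [0,0,0],"angular": [0,0,0],"gripper": 5}])

```text
clock: 14.4
position: [0.555, 0.2129, 0.1748]
ee_rot: [0.867, 0.025, 0.496, -0.04]
contact_force: [0.4, -0.3, -4.9]
width: 0.0121
```

```bash
python3 -c "
from h import *
where()"
```

```text
t 14.4 centre [  3.7 -50.9   0.7] top [103.7 -50.9   1.5] bot [-96.3 -50.8  -0.1] yaw/tilt/roll [-0.04 -0.45  0.19] F case [-2.1 -0.2 -4.5] M [0.02 0.76 0.01] w 0.0121
```

>>> arm_command(series=[{"dp": [0.002,0,-0.012],"angular": [0,0.002,0],"gripper": 5},{"dp": [0.002,0,-0.012],"angular": [0,0.001,0],"gripper": 5},{"dp": [0.002,0,-0.012],"angular": [0,0,0],"gripper": 5},{"dp": [0.002,0,-0.012],"angular": [0,0,0],"gripper": 5},{"dp": [0,0,-0.01],"angular": [0,0,0],"gripper": 5},{"dp": [0,0,-0.01],"angular": [0,0,0],"gripper": 5},{"dp": [0,0,0],"angular": [0,0,0],"gripper": 5},{"dp": [0,0,0],"angular": [0,0,0],"gripper": 5}])

```text
clock: 15.4
position: [0.5525, 0.2139, 0.1738]
ee_rot: [0.868, 0.025, 0.494, -0.039]
contact_force: [2.8, -1.4, -2.6]
width: 0.0123
```

```bash
python3 -c "
from h import *
where()
p,M=goal(.1005,-.005,.001,-.2)
plan(p,M,N=8)"
```

```text
t 15.4 centre [  1.1 -50.1   1.1] top [101.1 -50.1   2.4] bot [-98.9 -50.1  -0.2] yaw/tilt/roll [ 0.02 -0.74  0.31] F case [ 1.2 -1.2 -3.8] M [-0.04  0.11 -0.31] w 0.0123
n 8 dist 0.0452 ang 0.62
{"dp":[0.001, 0.047, -0.0],"angular":[0.0, 0.001, -0.0],"gripper":85.4},
{"dp":[0.001, 0.047, -0.0],"angular":[0.0, 0.001, -0.0],"gripper":85.4},
{"dp":[0.001, 0.047, -0.0],"angular":[0.0, 0.001, -0.0],"gripper":85.4},
{"dp":[0.001, 0.047, -0.0],"angular":[0.0, 0.001, -0.0],"gripper":85.4},
{"dp":[0.001, 0.047, -0.0],"angular":[0.0, 0.001, -0.0],"gripper":85.4},
{"dp":[0.001, 0.047, -0.0],"angular":[0.0, 0.001, -0.0],"gripper":85.4},
{"dp":[0.001, 0.047, -0.0],"angular":[0.0, 0.001, -0.0],"gripper":85.4},
{"dp":[0.0, 0.047, -0.0],"angular":[0.0, 0.001, -0.0],"gripper":85.4},
```

The foot is reached: x stalls at 1.1 mm and the force rises about 3 N. Next I slide left, biased slightly down the slope.

>>> arm_command(series=[{"dp": [0.001,0.03,-0.003],"angular": [0,0.002,0],"gripper": 5},{"dp": [0.001,0.045,-0.003],"angular": [0,0.002,0],"gripper": 5},{"dp": [0.001,0.045,-0.002],"angular": [0,0.001,0],"gripper": 5},{"dp": [0.001,0.045,-0.002],"angular": [0,0.001,0],"gripper": 5},{"dp": [0.001,0.045,-0.002],"angular": [0,0.001,0],"gripper": 5},{"dp": [0.001,0.045,-0.002],"angular": [0,0.001,0],"gripper": 5},{"dp": [0.001,0.045,-0.002],"angular": [0,0.001,0],"gripper": 5},{"dp": [0,0.02,0],"angular": [0,0,0],"gripper": 5}])

```text
clock: 16.4
position: [0.5568, 0.2558, 0.1734]
ee_rot: [0.866, 0.025, 0.499, -0.038]
contact_force: [4.3, -1.1, -2.5]
width: 0.0124
```

```bash
python3 -c "
from h import *
where()"
```

```text
t 16.4 centre [ 1.  -8.   0.5] top [101.   -7.9   0.7] bot [-99.   -8.1   0.4] yaw/tilt/roll [ 0.06 -0.08  0.4 ] F case [ 2.5 -0.7 -4.3] M [ 0.05 -0.2  -0.4 ] w 0.0124
```

>>> arm_command(series=[{"dp": [0,0.02,-0.002],"angular": [0,0,-0.002],"gripper": 5},{"dp": [0,0.02,-0.002],"angular": [0,0,-0.002],"gripper": 5},{"dp": [0,0.014,-0.002],"angular": [0,0,0],"gripper": 5},{"dp": [0,0.014,-0.002],"angular": [0,0,0],"gripper": 5},{"dp": [0,0.014,-0.001],"angular": [0,0,0],"gripper": 5},{"dp": [0,0.014,0],"angular": [0,0,0],"gripper": 5},{"dp": [0,0.014,0],"angular": [0,0,0],"gripper": 5},{"dp": [0,0,0],"angular": [0,0,0],"gripper": 5}])

```text
clock: 17.4
position: [0.5567, 0.259, 0.174]
ee_rot: [0.865, 0.017, 0.499, -0.049]
contact_force: [3.4, -0.8, -2.3]
width: 0.0122
```

```bash
python3 -c "
from h import *
where()"
```

```text
t 17.4 centre [ 1.  -5.1  1.3] top [101.   -4.7   1.4] bot [-99.   -5.4   1.2] yaw/tilt/roll [ 0.18 -0.06 -1.17] F case [ 1.9 -0.5 -3.7] M [ 0.03 -0.03  0.24] w 0.0122
```

```bash
python3 pg.py 3; python3 - <<'E'
from h import *
d=cam("top"); a=cv2.resize(d["image"][140:270,215:345],None,fx=4.6,fy=4.6,interpolation=cv2.INTER_CUBIC); w=cv2.imread("pics/g3.png")
c=cv2.resize(w[:300],(640*600//640,281)); cv2.imwrite("pics/t3.png",np.vstack([a[:310,:600] if a.shape[1]>=600 else cv2.resize(a,(600,600))[:310],c]))
E
```

```text
n 64900 front face z at centre mm -0.3821477231147497 slopes deg x,y [0.95422868 0.28045357] extent x [-0.1118173   0.11357239] y [-0.04626961  0.10604537]
t 17.45 centre [ 0.9 -5.1  1.3] top [100.9  -4.7   1.4] bot [-99.1  -5.4   1.2] yaw/tilt/roll [ 0.19 -0.05 -1.18] F case [ 2.7 -2.6 -4.6] M [ 0.12 -0.2  -0.17] w 0.0122
side 1 edge x 0.0927 yaw deg -0.57
side -1 edge x -0.115 yaw deg -10.1
```

View pics/g3.png

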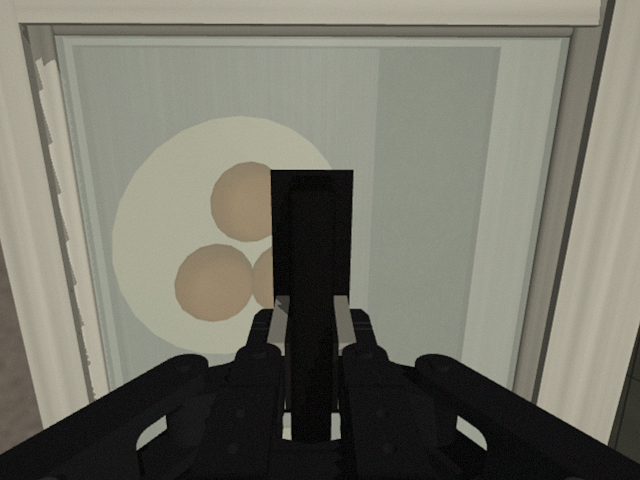

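The wrist picture shows the jamb lip's edge at row ~25 and the panel's left rail, inner edge at row ~38, just showing beyond it. The side rails lie under the head and foot lips. I'll convert those rows to millimetres.

```bash
python3 - <<'E'
from h import *
d=cam("wrist"); K=d["mtx"]; m=d["mount"]; im=d["image"].astype(int).mean(2)
def py(u,v,z): # plane panel z=z (tool x=-z) -> panel x,y rel to centre
    r=m[:3,:3]@[(u-K[0,2])/K[0,0],-(v-K[1,2])/K[1,1],-1]; o=m[:3,3]; p=o+r*(-z-o[0])/r[0]; return np.array([p[2],p[1],0])*1000+G*1000
g1=cv2.imread("pics/g1.png").astype(int).mean(2)
print("g1 profile",g1[:50:2,200:260].mean(1).round(0)); print("now",im[:50:2,200:260].mean(1).round(0))
print("rail inner g1",py(230,36,-.009)," now inner",py(230,37,-.009)," lip edge (top z)",py(230,24,-.001),"lip lower",py(230,24,-.005))
P=pts(d); L=(P-T()[:3,3])@T()[:3,:3]; c=L[0:50:2,200:260]; print("y,z tool (med)",[(round(float(np.median(q[:,1]))*1000,1),round(float(-np.median(q[:,0]))*1000,1)) for q in c])
E
```

```text
g1 profile [167. 167. 167. 167. 167. 165. 163. 160. 163. 165. 164. 163. 162. 161.
 160. 160. 137. 109.  84. 141. 135. 134. 135. 135. 134.]
now [167. 166. 166. 164. 162. 163. 164. 165. 166. 167. 167. 171.  66.  99.
 112. 110. 104.  95. 113. 145. 159. 159. 160. 138. 144.]
rail inner g1 [-26.86450233  99.60746806  13.        ]  now inner [-26.88064321  99.30617267  13.        ]  lip edge (top z) [-25.26401591 101.56781611  13.        ] lip lower [-25.96817429 102.38121937  13.        ]
y,z tool (med) [(106.1, -0.4), (105.5, -0.4), (105.0, -0.3), (104.4, -0.2), (103.8, 0.0), (103.3, -0.3), (102.8, -0.5), (102.2, -0.3), (101.7, -0.3), (101.1, -0.5), (100.5, -0.2), (100.0, -0.3), (99.6, -1.0), (99.7, -4.3), (99.9, -8.3), (99.3, -8.1), (98.7, -8.3), (98.2, -8.7), (97.8, -9.9), (97.2, -9.8), (96.6, -10.2), (96.0, -10.2), (95.4, -10.2), (94.8, -10.3), (94.2, -10.1)]
```

The y grasp offset I had assumed was wrong, because the panel's +y edge was cropped in that picture. The pre-grasp measurement and the 15 mm rail width both give about −2.5 mm. So y ≈ −0.6 mm, with the lip edge at panel y ≈ 97 (98 expected), which is home in the jamb. Releasing and backing off.

>>> arm_command(series=[{"dp": [0,0,0],"angular": [0,0,0],"gripper": 16},{"dp": [0,0,0],"angular": [0,0,0],"gripper": 25},{"dp": [0,0,0],"angular": [0,0,0],"gripper": 35},{"dp": [0,0,0],"angular": [0,0,0],"gripper": 35},{"dp": [-0.15,0,0],"angular": [0,0,0],"gripper": 35},{"dp": [-0.2,0,0],"angular": [0,0,0],"gripper": 35},{"dp": [-0.2,0,0],"angular": [0,0,0],"gripper": 35},{"dp": [-0.1,0,0],"angular": [0,0,0],"gripper": 35}])

```text
clock: 18.55
position: [0.5141, 0.2661, 0.2453]
ee_rot: [0.864, 0.018, 0.5, -0.048]
contact_force: [0.3, -0.3, 0.1]
width: 0.0351
```

```bash
python3 - <<'E'
from h import *
where()
d=cam("wrist"); cv2.imwrite("pics/r1.png",d["image"]); P=pts(d); Q=(P-CO)@CA*1000
np.savez("r1.npz",**d,Q=Q)
# y profile at mid slope, x profiles
for x0 in(-60,0,60):
    s=Q[(abs(Q[...,0]-x0)<12)]; print(x0,[(int(y),round(float(np.median(s[abs(s[:,1]-y)<1,2])),1)) for y in range(80,120,2) if (abs(s[:,1]-y)<1).sum()>5])
for y0 in(-50,40,70):
    s=Q[(abs(Q[...,1]-y0)<12)]; print("y",y0,[(int(x),round(float(np.median(s[abs(s[:,0]-x)<1,2])),1)) for x in list(range(-104,-78,2))+list(range(78,104,2)) if (abs(s[:,0]-x)<1).sum()>5])
E
```

```text
t 18.55 centre [-0.7 -2.1 84.6] top [99.3 -1.8 84.5] bot [-100.7   -2.4   84.7] yaw/tilt/roll [ 0.18  0.07 -1.02] F case [ 0.3 -0.2 -0.1] M [ 0.01  0.26 -0.06] w 0.0351
-60 [(80, 1.8), (82, 1.7), (84, 1.9), (86, 1.9), (88, 2.0), (90, 1.9), (92, 1.8), (94, 2.2), (96, 4.3), (98, 12.0), (100, 11.9), (102, 11.7), (104, 11.9), (106, 11.8), (108, 12.0), (110, 11.8), (112, 12.1), (114, 11.9), (116, 11.9), (118, 11.9)]
0 [(80, 1.9), (82, 1.9), (84, 1.7), (86, 1.8), (88, 1.8), (90, 1.8), (92, 1.8), (94, 2.3), (96, 4.2), (98, 11.8), (100, 11.9), (102, 11.8), (104, 11.8), (106, 11.8), (108, 11.7), (110, 12.0), (112, 11.8), (114, 12.0), (116, 11.8), (118, 11.9)]
60 [(80, 1.9), (82, 1.9), (84, 1.8), (86, 1.8), (88, 1.8), (90, 1.8), (92, 1.9), (94, 2.1), (96, 4.2), (98, 12.0), (100, 11.8), (102, 11.8), (104, 11.8), (106, 11.8), (108, 12.0), (110, 11.8), (112, 11.9), (114, 11.8), (116, 11.9), (118, 11.8)]
y -50 [(-104, 11.9), (-102, 11.9), (-100, 11.9), (-98, 11.9), (-96, 11.9), (-94, 12.0), (-92, 11.9), (-90, 9.0), (-88, 4.0), (-86, 3.6), (-84, 2.1), (-82, 1.9), (-80, 1.9), (78, 1.9), (80, 1.9), (82, 2.0), (84, 1.9), (86, 2.0), (88, 3.4), (90, 4.0), (92, 13.8), (94, 15.4), (96, 15.8), (98, 15.9), (100, 15.9), (102, 15.9)]
y 40 [(-104, 11.8), (-102, 11.9), (-100, 11.9), (-98, 12.0), (-96, 11.9), (-94, 12.0), (-92, 11.7), (-90, 8.7), (-88, 3.9), (-86, 3.6), (-84, 2.0), (-82, 1.8), (-80, 2.0), (78, 1.8), (80, 1.9), (82, 1.8), (84, 1.9), (86, 2.0), (88, 3.5), (90, 4.3), (92, 13.7), (94, 15.3), (96, 15.8), (98, 15.8), (100, 15.8), (102, 15.8)]
y 70 [(-104, 11.9), (-102, 11.9), (-100, 11.9), (-98, 11.8), (-96, 11.9), (-94, 11.9), (-92, 11.5), (-90, 8.9), (-88, 3.9), (-86, 3.5), (-84, 1.9), (-82, 2.0), (-80, 1.8), (78, 1.8), (80, 1.9), (82, 1.8), (84, 1.8), (86, 1.8), (88, 3.4), (90, 4.1), (92, 13.5), (94, 15.3), (96, 15.9), (98, 15.9), (100, 15.9), (102, 15.9)]
```

View pics/r1.png

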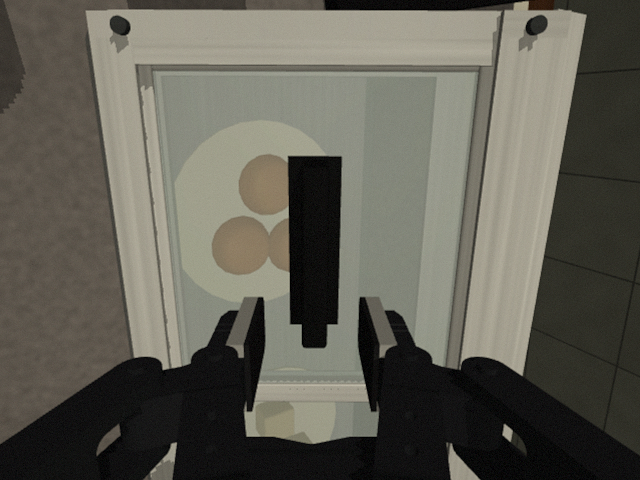

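The picture shows the panel seated under the foot, head and jamb lips, with the fingers clear of the handle. I'll check the right rail for any leftover gap.

```bash
python3 - <<'E'
from h import *
d=np.load("r1.npz"); Q=d["Q"]; im=d["image"].astype(float).mean(2)
for x0,x1 in((-80,-45),(-45,-35),(45,80)):
    k=(Q[...,0]>x0)&(Q[...,0]<x1); s=Q[k]; g=im[k]
    print(x0,[(y,round(float(np.median(s[abs(s[:,1]-y)<.7,2])),1),int(np.median(g[abs(s[:,1]-y)<.7]))) for y in range(-118,-88) if (abs(s[:,1]-y)<.7).sum()>3])
    print(x0,[(y,round(float(np.median(s[abs(s[:,1]-y)<.7,2])),1),int(np.median(g[abs(s[:,1]-y)<.7]))) for y in range(91,100) if (abs(s[:,1]-y)<.7).sum()>3])
E
```

```text
-80 []
-80 [(91, 1.9, 134), (92, 1.7, 134), (93, 1.7, 146), (94, 2.1, 145), (95, 3.2, 96), (96, 4.3, 103), (97, 11.3, 113), (98, 11.9, 160), (99, 11.9, 158)]
-45 [(-111, 3.8, 132), (-110, 3.8, 133), (-109, 3.7, 144), (-108, 3.7, 152), (-107, 3.4, 152), (-106, 3.6, 155), (-105, 3.4, 149), (-104, 3.7, 153), (-103, 3.9, 158), (-102, 3.8, 162), (-98, 3.0, 157), (-97, 1.8, 148)]
-45 [(91, 2.0, 136), (92, 1.9, 135), (93, 1.7, 147), (94, 1.9, 147), (95, 2.9, 96), (96, 4.2, 101), (97, 10.8, 128), (98, 11.7, 158), (99, 11.9, 157)]
45 []
45 [(91, 1.8, 129), (92, 1.8, 141), (93, 1.8, 148), (94, 1.8, 146), (95, 3.1, 96), (96, 4.2, 104), (97, 11.2, 112), (98, 11.9, 156), (99, 11.9, 153)]
```

Inner rails at y = 95 and −97.5 put the panel's centre at −1.2 mm. The jamb lip edge at 96.8 puts the shut centre at −1.2 mm too, so it is home. I'll check that the bystanders haven't moved, then hand in.

```bash
python3 - <<'E'
from h import *
for n,boxes in(("top",dict(can=(245,300,280,332),mug=(176,255,226,290),pot=(128,188,210,230))),("side",dict(can=(288,355,332,408),mug=(172,368,236,428),pot=(62,300,175,388)))):
    a=np.load(f"{n}0.npz")["image"].astype(np.float32); d=cam(n); b=d["image"].astype(np.float32)
    for k,(x0,y0,x1,y1) in boxes.items():
        A=a[y0:y1,x0:x1].mean(2);B=b[y0:y1,x0:x1].mean(2); print(n,k,"mean diff",abs(A-B).mean().round(1),"shift px",np.round(cv2.phaseCorrelate(A,B),2))
s=get_state(); print(s["clock"],s["contact_force"],s["qd"].round(3)); print(sign_off())
E
```

```text
Traceback (most recent call last):
ValueError: setting an array element with a sequence. The requested array has an inhomogeneous shape after 1 dimensions. The detected shape was (2,) + inhomogeneous part.
```

```bash
python3 - <<'E'
from h import *
for n,boxes in(("top",dict(can=(245,300,280,332),mug=(176,255,226,290),pot=(128,188,210,230))),("side",dict(can=(288,355,332,408),mug=(172,368,236,428),pot=(62,300,175,388)))):
    a=np.load(f"{n}0.npz")["image"].astype(np.float32); d=cam(n); b=d["image"].astype(np.float32)
    for k,(x0,y0,x1,y1) in boxes.items():
        A=a[y0:y1,x0:x1].mean(2);B=b[y0:y1,x0:x1].mean(2); print(n,k,"mean diff",abs(A-B).mean().round(1),"shift px",np.round(cv2.phaseCorrelate(A,B)[0],2))
s=get_state(); print(s["clock"],s["contact_force"],s["qd"].round(3))
E
```

```text
top can mean diff 11.1 shift px [0.29 0.1 ]
top mug mean diff 8.6 shift px [-0.21 -0.05]
top pot mean diff 3.4 shift px [-0.03  0.48]
side can mean diff 4.4 shift px [ 0.54 -0.03]
side mug mean diff 3.9 shift px [ 0.02 -0.07]
side pot mean diff 3.7 shift px [-0.    0.01]
18.75 [-0.17351471  0.26987105 -0.12919692] [-0.007  0.018  0.012 -0.001 -0.001 -0.   ]
```

```bash
python3 -c "
from rig import *
print(sign_off())"
```

```text
the job is handed in; nothing more can be done
None
```

I hung the panel back in the case and shut it against the left jamb, then handed the job in at about 18.8 s of the 51 s allowed.

**What I did:** I gripped the panel by its handle and felt for the head ledge. The top edge then went up under the head lip until it stalled at home with about 3.5 N. I swung the bottom in past the foot lip, slid the panel down until it met the foot wall, and slid it left under the jamb lip until it stalled. Then I opened the gripper and backed off about 80 mm.

**Last checks:**
- **Seating:** wrist depth shows the frame lying flat on the ledges, under the head, foot and jamb lips.
- **Shut position:** the panel's centre is at y ≈ −1.2 mm, and the jamb lip's edge implies the same value, so any remaining gap is within about 1 mm.
- **Foot:** the panel's centre sits at about x = 1.2 mm. The head-wall touch puts the seated place at 0.6 mm, so it is seated to within about 1 mm.
- **Forces:** the highest contact reading I saw between moves was about 8 N, which includes the panel's weight. At hand-in it was about zero, with the robot touching nothing.
- **Can, mug and pot:** they had not moved by more than half a pixel in either fixed view, about 1–2 mm. The brightness differences around the can and mug look like the arm's changed shadow.

**One disagreement:** my first estimate of where the gripper held the handle along y was off by about 4.5 mm, because the panel's edge was cropped in that picture. It made the shut panel look about 5 mm short. The measurement from before the grasp and the last wrist picture resolved it.

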